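Seat a taper-shank stake in a hand press and tap it fast

TASK

Fit the taper-shank stake to the hand press: lift it out of the wooden rack, lower it lightly, shank down, into the round socket of the press, and let go of it. Then tap it down on its flat top, firmly but not hard, until the taper locks in the socket, without overdriving it, and leave the other parts where they are.

Things in the scene. Friction and masses are not known exactly. Their poses are not given: they have to be found in the camera images.
- stake_grip (a point): taper-shank stake, turned steel, 100 mm tall, 0.3 to 0.45 kg, shank hidden in the rack; the tallest there and the only one with a plain round flat-topped grip, 26 mm wide, 48 mm long. Point: centre of the grip, 24 mm below the flat top, 24 mm above the top of the collar under the grip, 76 mm above the shank's tip; z runs up the stake
- stake_top (a point): centre of the stake's flat top, the face to tap. Below the grip the stake has a collar 36 mm wide and 6 mm thick, then the tapered shank, 46 mm long, 28 mm wide at the collar and 14 mm at the tip
- rack: wooden rack, 210 mm long (its x), 60 mm wide (its y), 52 mm high, fixed, with three holes in a row 70 mm apart along its x; each stake hangs by its collar on the rack's top, its grip standing clear above. Origin under the rack's centre
- socket_mouth (a point): mouth of the taper socket of the cast iron hand press (fixed to the bench): centre of the upper end of an upright round boss, 68 mm wide outside, 76 mm high, bore 44 mm. z points up, y along the press bed; the press head with its flat jaw, up to 325 mm high (its lever 410 mm), begins 135 mm off along y
- press: the hand press; origin on the bench under the socket's centre. Inside the bore four sprung jaws form the taper; their upper ends, 22 mm apart, lie 6 to 26 mm below the mouth, differently each time, not reported. The stake goes 27 mm into them until the tapers meet (5 N at most; if 1 mm off centre it touches 6 mm too high, so centre it well); its collar is then near the mouth or in the bore
- jaw0 (a joint): spread of the jaws (all four move together), m: 0 free, 0.00017 or more locked, above 0.00033 overdriven and spoiled; too fine to steer by. Push on the stake's top rises 11 to 15 N per mm driven; it stays as deep as driven. A steady downward push of 14 N locks it, 21 N may overdrive it: aim at 17 N, built up at 5 mm/s or slower and held 0.3 s
- ball_mid (a point): another stake in the rack, with a 32 mm ball on top: leave it; centre of the ball
- square_mid (a point): another stake in the rack, with a short square grip, 20 mm across: leave it; centre of the grip
- nut_mid (a point): brass compression nut, hexagonal, about 35 mm across and 22 mm high, on the bench: leave it; its centre
- ferrule_a_mid (a point): copper ferrule sleeve, 22 mm across, 20 mm high, on the bench: leave it; its centre
- ferrule_b_mid (a point): the other, like copper ferrule sleeve: leave it; its centre
- bracket_mid (a point): L-shaped steel thermostat bracket, 70 mm by 30 mm by 49 mm high, on the bench: leave it; a point 10 mm above the bench in its middle
- insulator_mid (a point): tan ceramic insulator, 36 mm across, 46 mm high, on the bench: leave it; its centre
Mind the look-alikes: they are no part of the job. Leave any blue or red look-alike of the part that bears stake_grip alone.

How it is judged:
On the way, in this order (a step that is already met when the one before it is completed fails the run):
1. the stake stands upright in the socket, let go (horizontal distance between stake_grip and socket_mouth below 0.008 m and angle between stake_grip's own z axis and vertical below 0.12 rad and z of stake_grip in the frame of socket_mouth below 0.05 m and contact force between the fingers and stake below 0.1 N), for 0.2 s.
2. then it is tapped down until the taper locks (jaws spread by 0.17 mm or more) (value of joint jaw0 above 0.00017 m and horizontal distance between stake_grip and socket_mouth below 0.008 m and angle between stake_grip's own z axis and vertical below 0.12 rad and z of stake_grip in the frame of socket_mouth below 0.05 m), for 0.2 s.
At the end, for the whole second after the job is handed in: the stake stands upright (within 0.12 rad) in the socket, its axis within 8 mm of the socket's, the middle of its grip less than 50 mm above the mouth, still locked (jaws spread by 0.17 mm or more), at rest and let go (all of step 2 and contact force between the fingers and stake below 0.1 N and linear speed of stake below 0.01 m/s); the robot touches nothing.
It fails at once if the stake is overdriven: jaws spread by more than 0.33 mm, which takes 21 N or more (value of joint jaw0 above 0.00033 m).
It fails at once if the stake is dropped into the socket instead of being lowered (falls at over 0.55 m/s there) (horizontal distance between stake_grip and socket_mouth below 0.03 m and z of stake_grip in the frame of socket_mouth below 0.065 m and linear speed of stake above 0.55 m/s).
It fails at once if another part is moved by more than 30 mm (distance of any of ball_mid, square_mid, nut_mid, ferrule_a_mid, ferrule_b_mid, bracket_mid, insulator_mid from where it was at the start of the episode above 0.03 m).
It also fails if it takes over 58 s, if anything falls off the work surface, if the arm or the gripper's body presses on something with over 40 N, if the wrist force passes 120 N, or if a joint passes its speed limit or range.

ROBOT

A 6-joint arm with a two-finger parallel gripper is mounted at the origin on the work surface. World frame = base frame: x ahead of the robot, y to its left, z up, the work surface at z = 0. Lengths are in m, angles in rad, forces in N, time in s.
With the tool pointing down it reaches from about 0.275 to 0.975 m from the base axis. Payload 8.4 kg.
Tool frame: the origin (TCP) lies on the centre line of the jaws, within the pads' length; the fingertips stand 17 mm ahead of it and the grasp point (between the pads) lies 2 mm behind it; z points along the fingers, x is the direction in which the jaws open and shut, and the axes are right-handed (so a half turn about z gives the same grasp; the last joint's range is limited). The gripper opens to 92 mm and grips with 3 to 60 N. Pads are 20 mm wide; open, the fingers measure 128 mm over their backs; the gripper's body (75 mm by 189 mm) begins 69 mm behind the grasp point.
Start: joints at [-1.225, 0.353, 1.633, -0, 1.155, -0.002], TCP at [0.213, -0.588, 0.232] pointing down, gripper open.
Joint ranges: [-2.63, 2.63], [-0.92, 2.1], [0.06, 2.66], [-1.3, 4.44], [0, 2.69], [-3.02, 3.02]. Speed limits (rad/s): [2.22, 2.22, 2.79, 3.14, 3.14, 3.14].

INTERFACE

Orientations are given as a 3x3 rotation matrix whose columns are the frame's x, y, z axes.
In Python, from station import telemetry, eyes, order gives the robot as it stands.
- The arm moves only by the shell command python3 -m jog 'ROWS'. ROWS is JSON, one flat list of numbers, 5 for each row, row after row: the opening, from 0 (shut) to 1 (fully open), then the shift along the tool's x, y, z as a fraction of full scale, then the turn about the tool's z as a fraction of full scale. In form: [jaw, tx, ty, tz, spin, jaw, tx, ty, tz, spin, ...]. A call has 1 to 12 rows; each row is the pose to reach, as a shift and turn from the pose commanded when the call began, along the tool's axes at that moment; what a row does not reach only later rows make up. Full scale, the value 1, is 300 mm for a shift and 45 degrees for a turn. A row lasts 1/12 s, in which the tool goes at most 41.7 mm and 7.16 degrees, less where a joint would pass 70% of its speed; a pose out of reach is approached as far as the arm can. A call with a number of a shift or a turn outside -1 to 1 is refused whole. A call with a gripper value outside its range is refused whole. The fingers move at their own pace and stop on an object; the grip force is fixed at half the most. Time passes only in rows, so rows that repeat a pose let the fingers close. It gives the time, the measured TCP pose, the force and the opening at its end, in the units of the state.
- telemetry.observe(): the state, without advancing time (a new reading comes with each control period).
- eyes.camera(name): name is "side" or "top"; returns a dict with "frame" (384x512x3 uint8, red, green, blue), "camera_matrix" (3x3 intrinsics, pixels), "rvec" (rotation vector, rad) and "tvec" (3), from world to camera coordinates, as OpenCV has them. Camera axes: x right, y down, z forward; pixel columns grow to the right and rows downward; lengths in m; the calibration is good to about 2 mm. A picture is of the moment at which its call begins. There is no depth.
- order.close_job(): hands the job in, once; it reports no verdict.
The state is a dict: "time": time; "qpos": joint angles; "joint_velocities": joint speeds; "effort": joint torques, N m; "tool_pos": TCP position; "orientation": TCP orientation; "contact_force": force on the tool from outside, world axes, zero at the start; "ft_torque": the same for the moment, N m; "opening": opening from 0.0 (shut) to 1.0 (fully open).
Only numpy, scipy, OpenCV 4.12 (cv2) and the standard library are available. Lean on these libraries where they do the work, as an engineer would, in place of code of your own. Each camera call takes 0.05 s, during which the arm holds its last target.

## Working session

There is one attempt and no reset: what is moved stays moved. The work goes in short steps, Python scripts to look and compute and a shell command to move; the robot and the scene stay as the last step left them, time stands still between calls to the robot, and variables do not carry over. Pictures are saved under pics/ and viewed, and the job is handed in when it is done.

```bash
mkdir -p pics; ls
cat > h.py <<'E'
import numpy as np, cv2
from station import telemetry, eyes, order
def cam(n,save=None):
    c=eyes.camera(n); K=np.array(c["camera_matrix"]);R,_=cv2.Rodrigues(np.array(c["rvec"],float));t=np.array(c["tvec"],float).ravel()
    f=np.array(c["frame"])
    if save: cv2.imwrite(save,f[:,:,::-1])
    return f,K,R,t
def ray(K,R,t,u,v):
    d=R.T@np.linalg.solve(K,[u,v,1.]); return -R.T@t,d
def onz(K,R,t,u,v,z):
    o,d=ray(K,R,t,u,v); return o+d*(z-o[2])/d[2]
def proj(K,R,t,p):
    q=K@(R@np.array(p,float)+t); return q[:2]/q[2]
def tri(rs):
    A=0;b=0
    for o,d in rs:
        d=d/np.linalg.norm(d);P=np.eye(3)-np.outer(d,d);A=A+P;b=b+P@o
    return np.linalg.solve(A,b)
E
python3 - <<'E'
from h import *
np.set_printoptions(precision=4,suppress=True)
for n in("top","side"):
    f,K,R,t=cam(n,f"pics/{n}0.png"); np.savez(f"{n}0.npz",f=f,K=K,R=R,t=t); print(n,K[0],K[1],-R.T@t,R[2])
s=telemetry.observe(); print(s)
E
```

```text
pics
top [393.9382   0.     248.5378] [  0.     393.9382 190.8609] [0.4231 0.036  0.9942] [ 0.1507 -0.0024 -0.9886]
side [499.3051   0.     245.751 ] [  0.     499.3051 187.3725] [ 0.411  -1.0384  0.8103] [ 0.1332  0.8181 -0.5594]
{'time': 0.1, 'qpos': array([-1.2254,  0.3536,  1.634 ,  0.    ,  1.1552, -0.0024]), 'joint_velocities': array([ 0.0017, -0.0038, -0.0016, -0.0002, -0.0002,  0.0003]), 'effort': array([ -0.0017, -59.491 , -33.4929,   0.0697,   0.0184,  -0.    ]), 'tool_pos': array([ 0.2129, -0.5872,  0.2309]), 'orientation': array([[ 0.3408, -0.9401, -0.0004],
       [-0.9401, -0.3408,  0.0012],
       [-0.0012, -0.    , -1.    ]]), 'contact_force': array([-0.6899, -0.082 , -0.5051]), 'ft_torque': array([-0.0018,  0.0056,  0.0034]), 'opening': 1.0031201491258972}
```

View pics/top0.png

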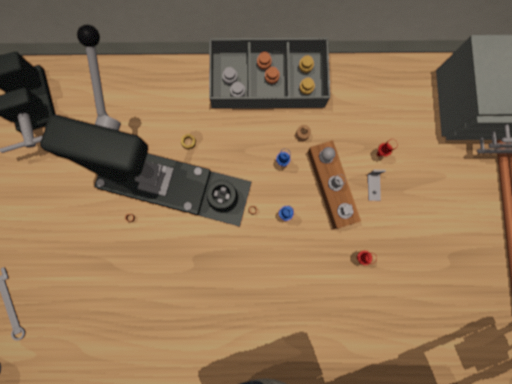

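View pics/side0.png

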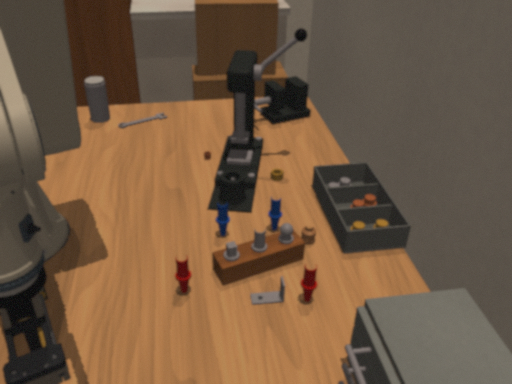

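Run:
```python
from h import *
T=dict(np.load('top0.npz'));S=dict(np.load('side0.npz'))
a=cv2.resize(T['f'][125:240,285:400],(600,600),interpolation=cv2.INTER_CUBIC)
b=cv2.resize(S['f'][195:310,160:330],(800,541),interpolation=cv2.INTER_CUBIC)
c=cv2.resize(T['f'][150:240,170:260],(600,600),interpolation=cv2.INTER_CUBIC)
d=cv2.resize(S['f'][130:220,190:290],(666,600),interpolation=cv2.INTER_CUBIC)
for n,i in zip('abcd',(a,b,c,d)): cv2.imwrite(f'pics/c_{n}.png',i[:,:,::-1])
```

```text
(no output)
```

View pics/c_a.png

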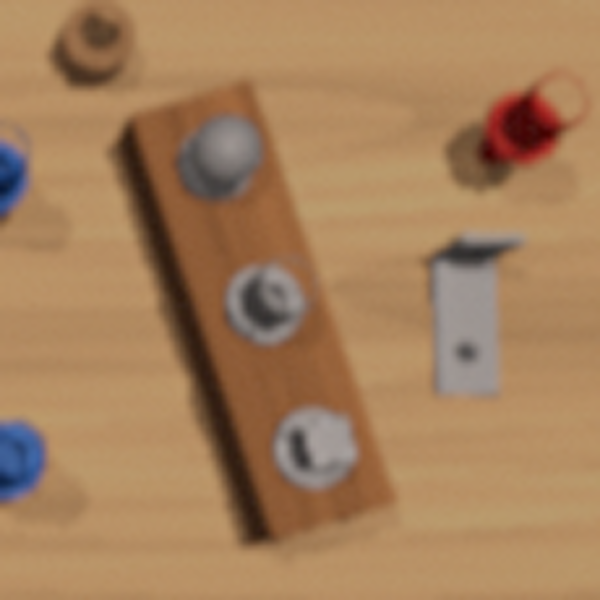

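View pics/c_b.png

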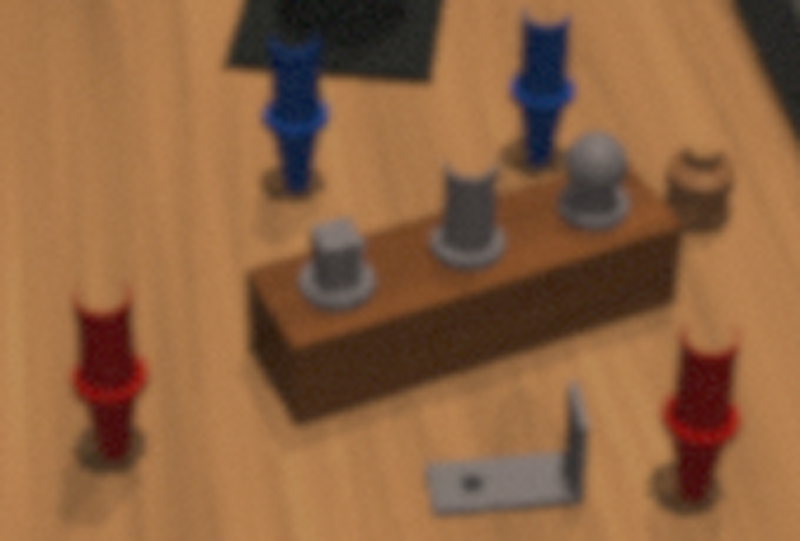

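View pics/c_c.png

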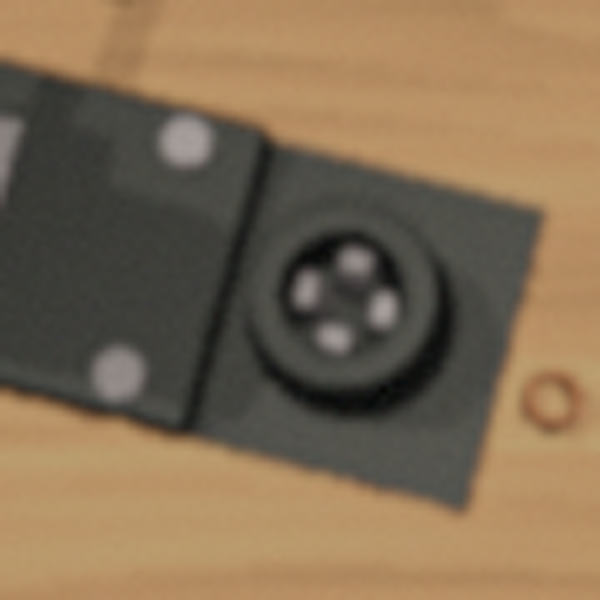

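View pics/c_d.png

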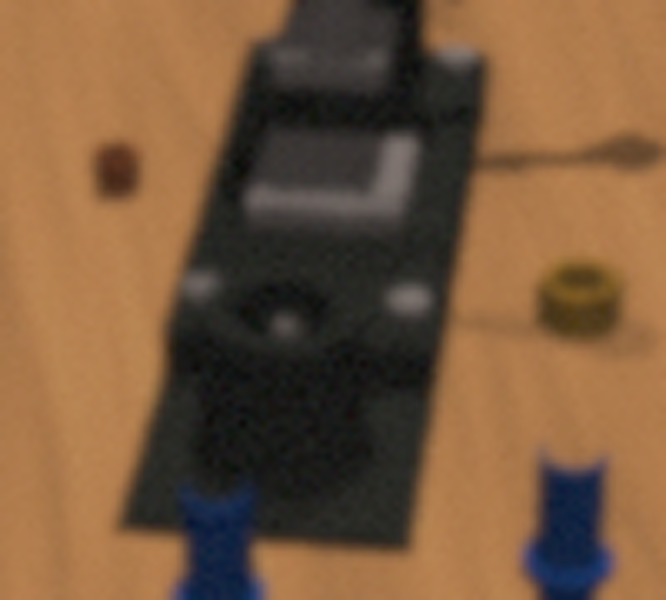

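Run:
```python
from h import *
np.set_printoptions(precision=4,suppress=True)
T=dict(np.load('top0.npz'));S=dict(np.load('side0.npz'))
g=lambda D,u,v,z: onz(D['K'],D['R'],D['t'],u,v,z)
c=lambda u,v:(285-.5+(u+.5)*115/600,125-.5+(v+.5)*115/600)
print('mid collar',g(T,*c(264,304),.058),'square',g(T,*c(315,447),.058),'ball',g(T,*c(229,150),.085))
s=lambda u,v:(160-.5+(u+.5)*170/800,195-.5+(v+.5)*115/541)
print('side collar mid',g(S,*s(467,244),.055), 'top', g(S,*s(471,172),.106))
k=lambda u,v:(170-.5+(u+.5)*90/600,150-.5+(v+.5)*90/600)
for p in [(345,297)]: print('socket',g(T,*k(*p),.076))
for p in [(353,260),(306,288),(383,309),(335,338)]: print('jaw',g(T,*k(*p),.060))
q=lambda u,v:(190-.5+(u+.5)*100/666,130-.5+(v+.5)*90/600)
print('side socket',g(S,*q(285,322),.06),g(S,*q(287,325),.076))
print('plate corners',[g(T,*k(*p),0.01)[:2] for p in[(540,212),(465,510),(265,140)]])
# gray mask
for n,D in(('top',T),('side',S)):
    hsv=cv2.cvtColor(D['f'],cv2.COLOR_RGB2HSV)
    if n=='side':
        print('sat');print(hsv[225:252,250:272,1]);
    else:
        print(hsv[172:195,326:348,1])
```

```text
mid collar [ 0.5836 -0.1754  0.058 ] square [ 0.517 -0.196  0.058] ball [ 0.65   -0.1564  0.085 ]
side collar mid [ 0.5835 -0.1782  0.055 ] top [ 0.5828 -0.1853  0.106 ]
socket [0.5559 0.098  0.076 ]
jaw [0.5716 0.0962 0.06  ]
jaw [0.5616 0.1131 0.06  ]
jaw [0.5537 0.0854 0.06  ]
jaw [0.5433 0.1026 0.06  ]
side socket [0.5601 0.1103 0.06  ] [0.5575 0.0834 0.076 ]
plate corners [array([0.5974, 0.0283]), array([0.4845, 0.0574]), array([0.6263, 0.1331])]
[[158 160 155 159 154 157 153 158 158 157 156 153 156 153 156 156 160 146
  129 118 116 116]
 [161 157 159 160 158 158 158 158 157 160 154 149 146 141 142 140 146 148
  134 121 117 115]
 [155 152 157 159 159 158 157 156 150 146 140 124 126 128 125 121 127 140
  139 125 117 116]
 [155 156 159 159 158 149 131 112 112 112  93  82  99 122 133 127 130 131
  134 128 119 115]
 [154 158 159 157 129  98  73  57  61  56  42  43  62  92 121 144 144 139
  133 129 120 114]
 [154 157 157 128  76  47  40  36  29  22  20  19  29  47  81 123 152 152
  141 126 120 114]
 [157 163 138  86  38  24  25  22  20  19  17  17  20  24  42  82 131 153
  144 118 11
[... 3311 characters left out ...]
0  34  23  33  40  58  86 128
  163 178 173 168]
 [151 110  60  43  33  31  33  27  28  32  30  31  31  23  33  46  71 117
  151 167 167 176]
 [144  94  54  37  34  29  30  27  20  27  31  24  34  31  29  45  65 117
  154 174 167 174]
 [158 101  49  37  24  29  27  28  23  25  30  29  31  28  30  42  68 118
  158 177 179 170]
 [173 122  66  39  27  32  30  36  21  31  32  26  30  29  36  40  84 140
  170 176 174 178]
 [169 161 107  66  41  32  32  34  31  33  32  31  30  27  40  66 117 157
  170 176 173 171]
 [165 174 154 112  70  43  39  35  31  32  29  32  35  47  71 114 150 171
  174 173 184 175]
 [167 173 169 149 123  97  80  54  56  51  59  59  76  96 125 151 174 179
  173 176 180 175]]
```

Candidates in the rack (side view): square grip (232,250), plain round flat-topped (260,238), ball (287,232). The blue and red ones stand free on the bench. The middle one fits, since it is round and the tallest, and the enlarged crops confirm it.

```bash
cat >> h.py <<'E'
def go(x,y,z,ang=None):
    s=telemetry.observe(); R=np.array(s['orientation']);p=np.array(s['tool_pos'])
    v=R.T@(np.array([x,y,z])-p)/.3
    a=np.degrees(np.arctan2(R[1,0],R[0,0])); sp=0 if ang is None else -(((ang-a)+180)%360-180)/45
    print('t',s['time'],'p',p.round(4),'ang',round(a,2),'shift',v.round(4),'spin',round(sp,4),'F',np.round(s['contact_force'],2),'op',round(s['opening'],3))
E
python3 -c "
from h import *
go(.5835,-.1765,.20,-73.4)"
```

```text
t 0.1 p [ 0.2129 -0.5872  0.2309] ang -70.07 shift [-0.8658 -1.628   0.1042] spin 0.0739 F [-0.69 -0.08 -0.51] op 1.003
```

```bash
python3 -m jog '[1,-0.433,-0.814,0,0, 1,-0.433,-0.814,0,0, 1,-0.433,-0.814,0,0, 1,-0.433,-0.814,0,0, 1,-0.433,-0.814,0,0, 1,-0.433,-0.814,0,0, 1,-0.433,-0.814,0,0, 1,-0.433,-0.814,0,0]'; python3 -c "
from h import *
go(.5835,-.1765,.20,-73.4)"
```

```text
time: 0.77
tool_pos: [0.401, -0.3786, 0.2314]
orientation: [[0.344, -0.939, 0.001], [-0.939, -0.344, 0.002], [-0.001, -0.001, -1.0]]
contact_force: [0.6, -0.2, 0.2]
opening: 1.001
t 0.7667 p [ 0.401  -0.3786  0.2314] ang -69.88 shift [-0.423  -0.8029  0.106 ] spin 0.0782 F [ 0.61 -0.21  0.24] op 1.001
```

```bash
python3 -m jog '[1,-0.423,-0.803,0.1,0.078, 1,-0.423,-0.803,0.1,0.078, 1,-0.423,-0.803,0.1,0.078, 1,-0.423,-0.803,0.1,0.078, 1,-0.423,-0.803,0.1,0.078, 1,-0.423,-0.803,0.1,0.078, 1,-0.423,-0.803,0.1,0.078, 1,-0.423,-0.803,0.1,0.078, 1,-0.423,-0.803,0.1,0.078]'
python3 - <<'E'
from h import *
go(.5835,-.1765,.085,-73.4)
f,K,R,t=cam('side'); cv2.imwrite('pics/s1.png',cv2.resize(f[150:310,160:360],(750,600),interpolation=cv2.INTER_CUBIC)[:,:,::-1])
E
```

```text
time: 1.52
tool_pos: [0.5816, -0.1802, 0.2009]
orientation: [[0.285, -0.959, -0.001], [-0.959, -0.285, 0.0], [-0.0, 0.001, -1.0]]
contact_force: [-0.7, 0.4, -0.7]
opening: 1.002
t 1.5167 p [ 0.5816 -0.1802  0.2009] ang -73.45 shift [-0.01   -0.0099  0.3862] spin -0.0011 F [-0.74  0.41 -0.66] op 1.002
```

View pics/s1.png

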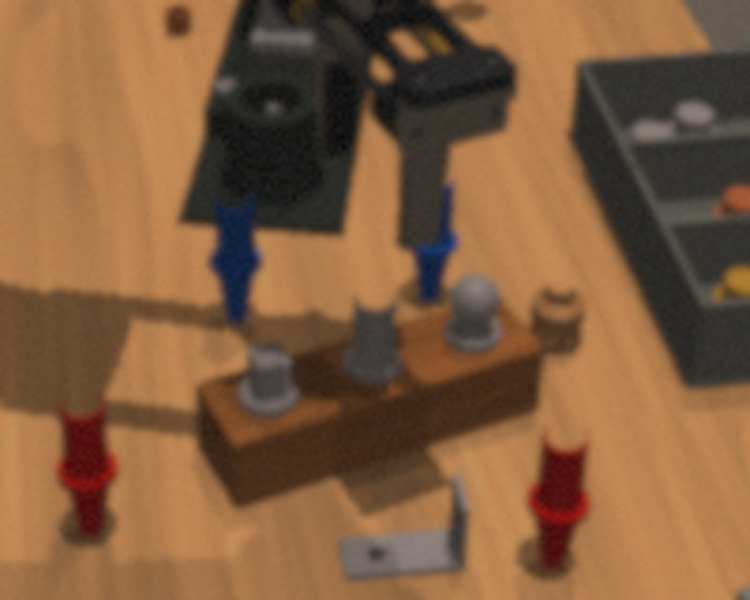

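Run:
```python
from h import *
D=dict(np.load('side0.npz'))
for p in [(.5816,-.1802,.184),(.5816+.0155,-.1802-.052,.184),(.5816-.0155,-.1802+.052,.184),(.5835,-.1765,.106)]:
    u=proj(D['K'],D['R'],D['t'],p); print(u,(u-[160,150])*3.75)
```

```text
[259.71583546 201.48119401] [373.93438298 193.05447755]
[271.4869266  215.37703627] [418.07597473 245.16388601]
[248.79892414 188.59371605] [332.99596552 144.72643517]
[259.30485902 228.68188139] [372.39322131 295.05705522]
```

```bash
python3 -m jog '[1,0,0,0.18,0, 1,0,0,0.18,0, 1,0,0,0.18,0, 1,0,0,0.18,0]'; python3 -c "
from h import *
go(.5835,-.1765,.085,-73.4)"
```

```text
time: 1.9
tool_pos: [0.5803, -0.1816, 0.1473]
orientation: [[0.281, -0.96, -0.002], [-0.96, -0.281, 0.001], [-0.001, 0.002, -1.0]]
contact_force: [0.7, -0.0, 0.9]
opening: 1.007
t 1.9 p [ 0.5803 -0.1816  0.1473] ang -73.66 shift [-0.0131 -0.0155  0.2075] spin -0.0058 F [ 0.68 -0.03  0.92] op 1.007
```

```bash
python3 -m jog '[1,-0.013,-0.015,0.0,0, 1,-0.013,-0.015,0.1,0, 1,-0.013,-0.015,0.2,0, 1,-0.013,-0.015,0.207,0, 1,-0.013,-0.015,0.207,0, 1,-0.013,-0.015,0.207,0]'; python3 -c "
from h import *
go(.5835,-.1765,.085,-73.4)"
```

```text
time: 2.4
tool_pos: [0.5858, -0.1761, 0.0873]
orientation: [[0.283, -0.959, 0.002], [-0.959, -0.283, -0.0], [0.001, -0.001, -1.0]]
contact_force: [0.0, -0.5, 0.6]
opening: 1.006
t 2.4 p [ 0.5858 -0.1761  0.0873] ang -73.58 shift [-0.0008  0.0079  0.0076] spin -0.0041 F [ 0.04 -0.51  0.55] op 1.006
```

```bash
python3 -m jog '[1,0,0,0,0, 1,0,0,0,0]' | head -2;python3 -c "
from h import *
go(.5835,-.1765,.085,-73.4)";  python3 -m jog '[1,0,0,0,0]' | head -2; python3 -c "
from h import *
go(.5835,-.1765,.085,-73.4)"
```

```text
time: 2.57
tool_pos: [0.586, -0.1762, 0.0874]
t 2.5667 p [ 0.586  -0.1762  0.0874] ang -73.58 shift [-0.0013  0.0083  0.0081] spin -0.0041 F [-0.16 -0.41  0.12] op 1.002
time: 2.65
tool_pos: [0.5856, -0.1761, 0.087]
t 2.65 p [ 0.5856 -0.1761  0.087 ] ang -73.58 shift [-0.0006  0.0071  0.0065] spin -0.0041 F [0.89 0.58 0.32] op 1.002
```

```bash
python3 -m jog '[1,0,0.0075,0.007,0, 1,0,0.0075,0.007,0, 0,0,0.0075,0.007,0, 0,0,0.0075,0.007,0, 0,0,0.0075,0.007,0, 0,0,0.0075,0.007,0, 0,0,0.0075,0.007,0, 0,0,0.0075,0.007,0, 0,0,0.0075,0.007,0, 0,0,0.0075,0.007,0]';python3 -c "
from h import *
go(.5835,-.1765,.085,-73.4)"
```

```text
time: 3.48
tool_pos: [0.5826, -0.1765, 0.0834]
orientation: [[0.283, -0.959, -0.0], [-0.959, -0.283, 0.0], [-0.0, 0.0, -1.0]]
contact_force: [0.4, 0.1, -0.2]
opening: 0.44
t 3.4833 p [ 0.5826 -0.1765  0.0834] ang -73.58 shift [ 0.001  -0.0028 -0.0055] spin -0.0041 F [ 0.42  0.06 -0.22] op 0.44
```

```bash
python3 -m jog '[0,0,0,0,0, 0,0,0,0,0, 0,0,0,0,0, 0,0,0,0,0, 0,0,0,0,0]';python3 -c "
from h import *
go(.5835,-.1765,.085,-73.4)"
```

```text
time: 3.9
tool_pos: [0.5827, -0.1765, 0.0834]
orientation: [[0.283, -0.959, 0.0], [-0.959, -0.283, -0.0], [0.0, -0.0, -1.0]]
contact_force: [-1.1, -1.1, 0.3]
opening: 0.277
t 3.9 p [ 0.5827 -0.1765  0.0834] ang -73.58 shift [ 0.0007 -0.0026 -0.0053] spin -0.0041 F [-1.14 -1.15  0.29] op 0.277
```

```bash
python3 -m jog '[0.55,0,0,-0.005,0, 0.55,0,0,-0.005,0, 0.55,0,0,-0.005,0, 0.55,0,0,-0.005,0, 0.55,0,0,-0.005,-0.15, 0.55,0,0,-0.005,-0.3, 0.55,0,0,-0.005,-0.45, 0.55,0,0,-0.005,-0.6, 0.55,0,0,-0.005,-0.75, 0.55,0,0,-0.005,-0.9, 0.55,0,0,-0.005,-1, 0.55,0,0,-0.005,-1]';python3 -m jog '[0.55,0,0,0,-0.15, 0.55,0,0,0,-0.3, 0.55,0,0,0,-0.45, 0.55,0,0,0,-0.6, 0.55,0,0,0,-0.75, 0.55,0,0,0,-0.9, 0.55,0,0,0,-1, 0.55,0,0,0,-1, 0.55,0,0,0,-1]';python3 -c "
from h import *
go(.5835,-.1765,.085,16.6)"
```

```text
time: 4.9
tool_pos: [0.5825, -0.1764, 0.0848]
orientation: [[0.88, -0.475, -0.0], [-0.475, -0.88, 0.0], [-0.0, 0.0, -1.0]]
contact_force: [0.9, -0.3, 0.8]
opening: 0.552
time: 5.65
tool_pos: [0.5826, -0.1764, 0.0849]
orientation: [[0.961, 0.278, 0.0], [0.278, -0.961, 0.0], [0.0, -0.0, -1.0]]
contact_force: [0.2, 0.0, 0.3]
opening: 0.55
t 5.65 p [ 0.5826 -0.1764  0.0849] ang 16.15 shift [ 0.0028  0.0011 -0.0004] spin -0.01 F [0.2  0.05 0.3 ] op 0.55
```

```bash
python3 -m jog '[0,0,0,0,0, 0,0,0,0,0, 0,0,0,0,0, 0,0,0,0,0, 0,0,0,0,0, 0,0,0,0,0, 0,0,0,0,0, 0,0,0,0,0, 0,0,0,0,0]';python3 -c "
from h import *
go(.5835,-.1765,.085,16.6)"
```

```text
time: 6.4
tool_pos: [0.5829, -0.1765, 0.085]
orientation: [[0.959, 0.283, 0.0], [0.283, -0.959, -0.0], [0.0, 0.0, -1.0]]
contact_force: [2.4, 0.5, -0.2]
opening: 0.279
t 6.4 p [ 0.5829 -0.1765  0.085 ] ang 16.41 shift [ 0.002   0.0007 -0.0001] spin -0.0042 F [ 2.36  0.48 -0.25] op 0.279
```

```bash
python3 -m jog '[0,0,0,-0.03,0, 0,0,0,-0.08,0, 0,0,0,-0.14,0, 0,0,0,-0.2,0, 0,0,0,-0.26,0, 0,0,0,-0.32,0, 0,0,0,-0.38,0, 0,0,0,-0.42,0, 0,0,0,-0.42,0, 0,0,0,-0.42,0]';python3 -c "
from h import *
go(.556,.0985,.2,16.4)"
```

```text
time: 7.23
tool_pos: [0.5824, -0.1765, 0.211]
orientation: [[0.959, 0.283, 0.0], [0.283, -0.959, -0.0], [0.0, 0.0, -1.0]]
contact_force: [0.4, -0.2, -4.1]
opening: 0.271
t 7.2333 p [ 0.5824 -0.1765  0.211 ] ang 16.41 shift [ 0.1745 -0.9041  0.0366] spin 0.0003 F [ 0.39 -0.25 -4.13] op 0.271
```

Run:
```python
from h import *
for n in('top','side'):
    fs=[]
    for i in range(6):
        f,K,R,t=cam(n); fs.append(f.astype(float))
    m=np.mean(fs,0); np.savez(f'{n}1.npz',f=m,K=K,R=R,t=t)
    c=m[165:225,190:255] if n=='top' else m[160:205,205:270]
    o=np.clip((c-10)*2.2,0,255).astype(np.uint8)
    cv2.imwrite(f'pics/{n}sock.png',cv2.resize(o,None,fx=9,fy=9,interpolation=cv2.INTER_CUBIC)[:,:,::-1])
```

```text
(no output)
```

View pics/topsock.png

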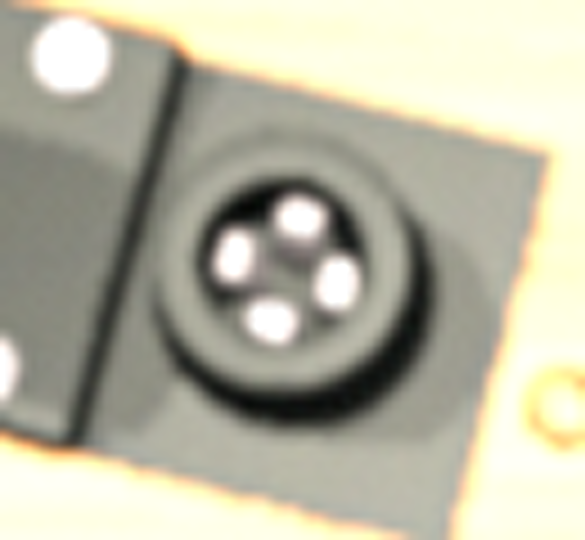

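View pics/sidesock.png

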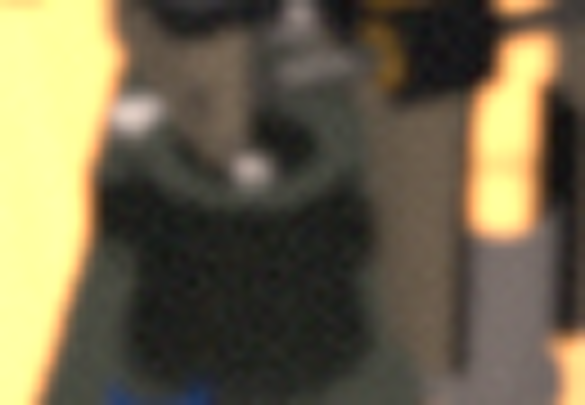

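Run:
```python
from h import *
from scipy.ndimage import map_coordinates,gaussian_filter
from scipy.optimize import least_squares
np.set_printoptions(precision=4,suppress=True,linewidth=150)
D=dict(np.load('top1.npz'));K,R,t=D['K'],D['R'],D['t']
g=gaussian_filter(D['f'].mean(2),.5)
c0=onz(K,R,t,190+284/9-.5,165+262/9-.5,.076);print(c0)
th=np.arange(0,360,10)
def edges(lo,hi,sign,c):
    r=np.arange(lo,hi,.0002);P=[];S=[]
    for a in np.radians(th):
        pts=[c+np.array([np.cos(a),np.sin(a),0])*x for x in r]
        uv=np.array([proj(K,R,t,p) for p in pts])
        v=map_coordinates(g,[uv[:,1],uv[:,0]],order=3)
        d=sign*np.gradient(v); i=d[1:-1].argmax()+1
        w=np.clip(d,0,None)*(abs(np.arange(len(r))-i)<10)
        P.append((r*w).sum()/w.sum());S.append(d[i])
    return np.array(P),np.array(S)
for nm,lo,hi,sg,r0 in(('outer',.029,.039,-1,.034),('bore',.018,.027,1,.022)):
    p,s=edges(lo,hi,sg,c0)
    print(nm);print(np.c_[th,p*1000,s*10].T.round(1))
    q=c0[:2]+np.c_[np.cos(np.radians(th)),np.sin(np.radians(th))]*p[:,None]
    ok=s>np.median(s)*.8
    for rr in(r0,None):
        f=lambda x:np.hypot(*(q[ok]-x[:2]).T)-(rr or x[2])
        o=least_squares(f,[*c0[:2],r0],loss='soft_l1',f_scale=.0005); print(rr,o.x,np.std(f(o.x))*1e3,ok.sum())
# jaws
m=(g>95).astype(np.uint8);m[:, :205]=0;m[:,238:]=0;m[:180]=0;m[205:]=0
n,l,st,ce=cv2.connectedComponentsWithStats(m)
print(ce[1:],st[1:,4])
for z in(.07,.06,.05):
    P=np.array([onz(K,R,t,*c,z) for c in ce[1:]]);print(z,P.mean(0),np.hypot(*(P-P.mean(0))[:,:2].T))
```

```text
[0.5571 0.0986 0.076 ]
outer
[[  0.   10.   20.   30.   40.   50.   60.   70.   80.   90.  100.  110.  120.  130.  140.  150.  160.  170.  180.  190.  200.  210.  220.  230.
  240.  250.  260.  270.  280.  290.  300.  310.  320.  330.  340.  350. ]
 [ 30.3  30.3  30.1  30.3  30.1  37.9  37.9  37.6  37.3  37.9  31.8  32.7  32.8  33.4  33.6  33.8  33.8  33.4  33.2  33.6  33.4  33.2  33.2  33.4
   32.8  33.2  33.   32.7  32.2  31.4  31.   30.3  30.4  30.2  30.5  30.3]
 [  4.5   5.4   4.3   4.7   4.6   6.5  14.6  14.1  15.   14.2  10.1  13.5  16.8  20.7  22.7  22.7  22.3  22.8  21.3  24.   22.9  24.5  23.7  24.6
   25.2  24.7  26.2  25.3  22.7  13.7   7.1   5.7   5.    4.6   4.5   4.1]]
0.034 [0.5578 0.0997 0.034 ] 1.2967886133952755 23
None [0.5589 0.1002 0.035 ] 1.1954986400339085 23
bore
[[  0.   10.   20.   30.   40.   50.   60.   70.   80.   90.  100.  110.  120.  130.  140.  150.  160.  170.  180.  190.  200.  210.  220.  230.
  240.  250.  260.  270.  280.  290.  300.  310.  320.  330.  340.  350. ]
 [ 22.4  22.   21.8  22.   21.8  22.2  22.8  22.9  23.2  23.3  23.2  23.   22.   23.   23.6  24.7  25.5  25.8  25.8  24.4  23.4  22.4  22.5  25.2
   25.6  24.9  23.9  22.9  21.8  21.2  21.4  21.7  22.4  22.9  23.   22.9]
 [ 24.   23.2  23.   23.3  24.3  24.4  23.7  24.2  23.8  22.3  20.7  20.   17.3  11.6   6.9   6.9   5.8   3.8   3.    7.3   8.8  12.2  11.9   5.1
    4.6   7.8  11.4  17.   22.1  22.9  23.7  23.2  20.9  19.9  20.8  22.9]]
0.022 [0.5574 0.0992 0.022 ] 0.5896071221619693 22
None [0.5568 0.099  0.0225] 0.5520913368820298 22
[[223.     189.    ]
 [215.7647 193.0588]
 [227.     196.1739]
 [219.7826 200.087 ]] [19 17 23 23]
0.07 [0.5556 0.0982 0.07  ] [0.0139 0.0138 0.0139 0.0137]
0.06 [0.5571 0.0989 0.06  ] [0.014  0.014  0.014  0.0138]
0.05 [0.5585 0.0996 0.05  ] [0.0142 0.0141 0.0142 0.014 ]
```

Run:
```python
from h import *
from scipy.ndimage import map_coordinates,gaussian_filter
from scipy.optimize import least_squares
np.set_printoptions(precision=4,suppress=True,linewidth=150)
def run(D,g,c0,lo,hi,sg,r0,th):
    K,R,t=D['K'],D['R'],D['t'];r=np.arange(lo,hi,.0002);q=[];pp=[]
    for a in np.radians(th):
        e=np.array([np.cos(a),np.sin(a),0])
        uv=np.array([proj(K,R,t,c0+e*x) for x in r]); v=map_coordinates(g,[uv[:,1],uv[:,0]],order=3)
        d=sg*np.gradient(v);i=d[1:-1].argmax()+1;w=np.clip(d,0,None)*(abs(np.arange(len(r))-i)<10)
        x=(r*w).sum()/w.sum();pp.append(x*1e3);q.append((c0+e*x)[:2])
    q=np.array(q);print(np.round(pp,1))
    for rr in(r0,None):
        f=lambda x:np.hypot(*(q-x[:2]).T)-(rr or x[2])
        o=least_squares(f,[*c0[:2],r0],loss='soft_l1',f_scale=.0005);print(rr,o.x,np.std(f(o.x))*1e3)
D=dict(np.load('top1.npz'));g=gaussian_filter(D['f'].mean(2),.5);c0=np.array([.5571,.0988,.076])
print('outer');run(D,g,c0,.029,.039,-1,.034,np.arange(110,285,5))
print('bore');run(D,g,c0,.019,.026,1,.022,np.r_[np.arange(-70,115,5)])
D=dict(np.load('top0.npz'));s=gaussian_filter(cv2.cvtColor(D['f'].astype(np.uint8),cv2.COLOR_RGB2HSV)[:,:,1].astype(float),.5)
print('collar');run(D,s,np.array([.5835,-.1763,.058]),.012,.024,1,.018,np.arange(60,300,10))
run(D,s,np.array([.517,-.196,.058]),.012,.024,1,.018,np.arange(60,300,10))
run(D,s,np.array([.650,-.1564,.058]),.012,.024,1,.018,np.arange(60,270,10))
```

```text
outer
[32.5 32.3 32.6 32.9 33.3 33.4 33.4 33.6 33.6 33.8 33.8 34.  33.4 33.2 33.2 33.4 33.6 33.8 33.6 33.4 33.4 33.2 33.4 33.4 33.6 33.2 33.  33.  33.2
 33.4 33.2 33.2 32.9 32.6 32.4]
0.034 [0.5578 0.0992 0.034 ] 0.578239743923681
None [0.5561 0.0986 0.0326] 0.24991845938388235
bore
[21.4 21.4 21.4 21.6 21.8 22.3 22.5 22.7 22.9 22.9 23.1 23.1 22.9 22.5 22.3 22.  21.8 21.8 21.8 21.8 21.8 21.6 21.6 21.8 22.  22.3 22.6 22.7 22.7
 22.9 23.  23.1 23.1 23.1 23.1 23.  22.8]
0.022 [0.5573 0.0993 0.022 ] 0.5575640631239657
None [0.5566 0.099  0.0226] 0.5163522481910168
collar
[19.4 19.6 19.4 19.4 19.2 19.  19.4 19.2 18.6 18.4 18.8 19.  19.2 19.  19.  18.6 18.2 18.  18.  17.8 18.2 18.6 17.6 17.8]
0.018 [ 0.5827 -0.1757  0.018 ] 0.4927860067422762
None [ 0.5834 -0.1756  0.0187] 0.31779915030662664
[19.4 19.2 19.8 19.9 20.  19.8 19.8 20.  20.  19.8 19.8 19.6 19.6 19.4 19.  18.8 19.  19.  18.6 19.2 19.6 19.4 18.4 18.8]
0.018 [ 0.5154 -0.1952  0.018 ] 0.7706608471296879
None [ 0.5168 -0.1955  0.0193] 0.2873040311399107
[19.  18.2 18.4 18.6 18.  18.  18.2 18.2 18.  17.8 16.8 16.4 16.2 16.2 16.6 17.8 17.8 17.2 16.6 16.4 17.2]
0.018 [ 0.6511 -0.1559  0.018 ] 0.5102055523650929
None [ 0.6509 -0.1558  0.0178] 0.5038438189418796
```

```bash
python3 -c "
from h import *
go(.5562,.0985,.2,16.4)"; python3 -m jog '[0,0.03,-0.15,0,0, 0,0.06,-0.28,0,0, 0,0.08,-0.4,0,0, 0,0.1,-0.53,0,0, 0,0.13,-0.66,0,0, 0,0.15,-0.78,0,0, 0,0.17,-0.87,0,0, 0,0.174,-0.904,0,0, 0,0.174,-0.904,0,0, 0,0.174,-0.904,0,0, 0,0.174,-0.904,0,0]'; python3 -c "
from h import *
go(.5562,.0985,.17,16.4)"
```

```text
t 7.8333 p [ 0.5826 -0.1764  0.2108] ang 16.42 shift [ 0.1747 -0.9038  0.0359] spin 0.0004 F [ 0.31 -0.11 -3.3 ] op 0.278
time: 8.75
tool_pos: [0.5561, 0.0975, 0.2109]
orientation: [[0.959, 0.282, 0.0], [0.282, -0.959, -0.001], [-0.0, 0.001, -1.0]]
contact_force: [-0.4, -0.6, -4.1]
opening: 0.277
t 8.75 p [0.5561 0.0975 0.2109] ang 16.4 shift [ 0.0012 -0.0033  0.1362] spin 0.0001 F [-0.43 -0.55 -4.07] op 0.277
```

Over the socket. Next: settle, fine-correct, come down to z≈0.17, then average the readings.

```bash
cat >> h.py <<'E'
def avg(n=8,x=.5562,y=.0985,z=.17):
    P=[];F=[];M=[]
    for i in range(n):
        eyes.camera('side'); s=telemetry.observe();P.append(s['tool_pos']);F.append(s['contact_force']);M.append(s['ft_torque'])
    R=np.array(s['orientation']);p=np.mean(P,0)
    print('t',round(s['time'],2),'p',p.round(5),'F',np.mean(F,0).round(2),'sd',np.std(F,0).round(2),'M',np.mean(M,0).round(3),'F tool',(R.T@np.mean(F,0)).round(2),'shift',(R.T@(np.array([x,y,z])-p)/.3).round(4),'zax',R[:,2].round(4))
E
python3 -m jog '[0,0,0,0.05,0, 0,0,0,0.1,0, 0,0,0,0.135,0, 0,0,0,0.135,0, 0,0,0,0.135,0, 0,0,0,0.135,0]'; python3 -c "
from h import *
avg()
for n in('top','side'):
    f,K,R,t=cam(n); np.savez(n+'2.npz',f=f,K=K,R=R,t=t)
    cv2.imwrite('pics/'+n+'2.png',cv2.resize((f[120:230,180:300] if n=='top' else f[90:210,180:310]),None,fx=5,fy=5,interpolation=cv2.INTER_CUBIC)[:,:,::-1])
"
```

```text
time: 9.25
tool_pos: [0.5566, 0.098, 0.1709]
orientation: [[0.959, 0.282, 0.001], [0.282, -0.959, 0.0], [0.001, 0.0, -1.0]]
contact_force: [0.1, 0.5, -4.1]
opening: 0.272
t 9.65 p [0.55643 0.09843 0.171  ] F [ 0.14  0.09 -3.82] sd [0.38 0.46 0.73] M [-0.022 -0.111  0.004] F tool [ 0.15 -0.05  3.83] shift [-0.0007 -0.0004  0.0033] zax [ 5.e-04  1.e-04 -1.e+00]
```

View pics/side2.png

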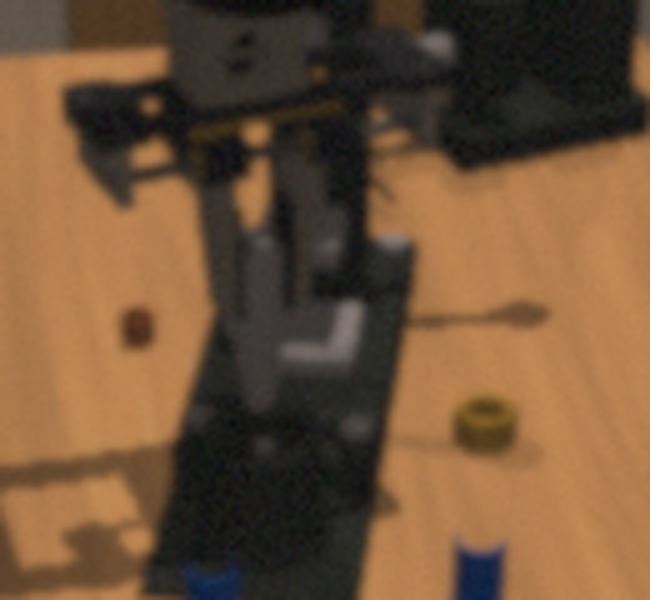

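```bash
python3 -m jog '[0,0,0,0.02,0, 0,0,0,0.04,0, 0,0,0,0.06,0, 0,0,0,0.08,0, 0,0,0,0.1,0, 0,0,0,0.11,0, 0,0,0,0.117,0, 0,0,0,0.117,0]'; python3 -c "
from h import *
avg(6)"
```

```text
time: 10.42
tool_pos: [0.5558, 0.0984, 0.1347]
orientation: [[0.959, 0.283, -0.001], [0.283, -0.959, -0.0], [-0.001, -0.0, -1.0]]
contact_force: [-0.4, -0.2, -4.2]
opening: 0.279
t 10.72 p [0.55619 0.09848 0.13546] F [ 0.22  0.23 -4.02] sd [0.36 0.21 0.45] M [-0.021 -0.093 -0.005] F tool [ 0.28 -0.16  4.02] shift [ 1.000e-04 -0.000e+00 -1.151e-01] zax [ 6.e-04  1.e-04 -1.e+00]
```

Free. Descending 2 mm at a time and watching the force.

```bash
python3 -m jog '[0,0,0,0.002,0, 0,0,0,0.004,0, 0,0,0,0.0065,0, 0,0,0,0.0065,0]'|grep -E "force|tool_pos"; python3 -m jog '[0,0,0,0.002,0, 0,0,0,0.004,0, 0,0,0,0.0065,0, 0,0,0,0.0065,0]'|grep -E "force|tool_pos"; python3 -c "
from h import *
avg(5)"; python3 -m jog '[0,0,0,0.002,0, 0,0,0,0.004,0, 0,0,0,0.0065,0, 0,0,0,0.0065,0]'|grep -E "force|tool_pos";python3 -m jog '[0,0,0,0.002,0, 0,0,0,0.004,0, 0,0,0,0.0065,0, 0,0,0,0.0065,0]'|grep -E "force|tool_pos"; python3 -c "
from h import *
avg(5)"
```

```text
tool_pos: [0.5559, 0.0984, 0.1332]
contact_force: [0.8, 0.6, -3.7]
tool_pos: [0.5559, 0.0984, 0.1312]
contact_force: [-0.9, -0.3, -4.3]
t 11.63 p [0.55601 0.09844 0.13136] F [ 0.23  0.06 -3.95] sd [0.31 0.29 0.24] M [-0.052 -0.103 -0.004] F tool [0.23 0.01 3.95] shift [ 0.0007 -0.     -0.1288] zax [ 1.e-04  0.e+00 -1.e+00]
tool_pos: [0.5559, 0.0984, 0.1292]
contact_force: [-0.1, -0.5, -4.6]
tool_pos: [0.5559, 0.0984, 0.1273]
contact_force: [0.4, -0.2, -3.7]
t 12.55 p [0.55601 0.09846 0.12746] F [-0.02  0.08 -4.04] sd [0.33 0.37 0.51] M [ 0.004 -0.098 -0.005] F tool [ 0.   -0.08  4.04] shift [ 6.000e-04  1.000e-04 -1.418e-01] zax [ 0. -0. -1.]
```

```bash
for i in 1; do :; done; python3 -m jog '[0,0,0,0.003,0, 0,0,0,0.0065,0, 0,0,0,0.01,0, 0,0,0,0.01,0]'|grep -E "force|tool_pos"; python3 -c "
from h import *
avg(4)"; python3 -m jog '[0,0,0,0.002,0, 0,0,0,0.004,0, 0,0,0,0.0065,0, 0,0,0,0.0065,0]'|grep -E "force|tool_pos";python3 -c "
from h import *
avg(4)"
```

```text
tool_pos: [0.5559, 0.0984, 0.1242]
contact_force: [0.4, -0.2, -4.0]
t 13.08 p [0.55599 0.09845 0.12441] F [-0.3   0.37 -3.73] sd [0.38 0.76 0.29] M [-0.024 -0.09   0.006] F tool [-0.18 -0.44  3.73] shift [ 0.0007  0.     -0.152 ] zax [ 0.  0. -1.]
tool_pos: [0.5559, 0.0984, 0.1224]
contact_force: [0.0, -0.9, -4.7]
t 13.62 p [0.556   0.09844 0.12249] F [-0.06 -0.15 -4.25] sd [0.28 0.49 0.36] M [-0.01  -0.108  0.015] F tool [-0.1   0.13  4.25] shift [ 0.0007  0.     -0.1584] zax [ 1.e-04  0.e+00 -1.e+00]
```

```bash
python3 -m jog '[0,0,0,0.002,0, 0,0,0,0.004,0, 0,0,0,0.0065,0, 0,0,0,0.0065,0]'|grep -E "force|tool_pos"; python3 -c "
from h import *
avg(3)"; python3 -m jog '[0,0,0,0.002,0, 0,0,0,0.004,0, 0,0,0,0.0065,0, 0,0,0,0.0065,0]'|grep -E "force|tool_pos";python3 -c "
from h import *
avg(3)"
```

```text
tool_pos: [0.556, 0.0984, 0.1204]
contact_force: [-0.1, -0.2, -4.0]
t 14.1 p [0.55599 0.09844 0.12053] F [-0.28 -0.1  -4.45] sd [0.12 0.43 0.35] M [-0.019 -0.072  0.017] F tool [-0.3   0.02  4.45] shift [ 0.0007 -0.     -0.1649] zax [-0.  0. -1.]
tool_pos: [0.5559, 0.0984, 0.1185]
contact_force: [-0.2, -1.1, -4.0]
t 14.58 p [0.55599 0.09845 0.11858] F [-0.32 -0.09 -4.05] sd [0.12 0.33 0.32] M [-0.037 -0.097  0.016] F tool [-0.33 -0.    4.05] shift [ 0.0007  0.     -0.1714] zax [ 0.  0. -1.]
```

```bash
python3 -m jog '[0,0,0,0.002,0, 0,0,0,0.004,0, 0,0,0,0.0065,0, 0,0,0,0.0065,0]'|grep -E "force|tool_pos"; python3 -c "
from h import *
avg(3)"
```

```text
tool_pos: [0.556, 0.0984, 0.1166]
contact_force: [0.4, -0.3, -4.2]
t 15.07 p [0.55604 0.09845 0.11665] F [-0.34 -0.47 -3.91] sd [0.37 0.22 0.63] M [-0.052 -0.138 -0.023] F tool [-0.45  0.35  3.91] shift [ 0.0006 -0.     -0.1778] zax [ 0.  0. -1.]
```

```bash
python3 -m jog '[0,0,0,0.002,0, 0,0,0,0.004,0, 0,0,0,0.0065,0, 0,0,0,0.0065,0]'|grep -E "force|tool_pos"; python3 -c "
from h import *
avg(3)"
```

```text
tool_pos: [0.5562, 0.0985, 0.1147]
contact_force: [0.3, -0.2, -3.8]
t 15.55 p [0.55622 0.0985  0.11475] F [ 0.97  0.5  -4.68] sd [0.34 0.63 0.33] M [ 0.035 -0.332 -0.001] F tool [ 1.07 -0.21  4.68] shift [ 0.     -0.     -0.1842] zax [ 4.e-04  1.e-04 -1.e+00]
```

```bash
python3 -m jog '[0,0,0,0.002,0, 0,0,0,0.004,0, 0,0,0,0.0065,0, 0,0,0,0.0065,0]'|grep -E "force|tool_pos"; python3 -c "
from h import *
avg(3)"
```

```text
tool_pos: [0.5564, 0.0986, 0.1129]
contact_force: [1.9, 0.6, -2.4]
t 16.03 p [0.55642 0.09858 0.11292] F [ 2.14  1.12 -3.25] sd [0.31 0.33 0.37] M [ 0.238 -0.62  -0.013] F tool [ 2.37 -0.47  3.25] shift [-0.0006  0.     -0.1903] zax [ 9.e-04  2.e-04 -1.e+00]
```

```bash
python3 -m jog '[0,0.002,-0.0005,0,0, 0,0.002,-0.0005,0,0, 0,0.002,-0.0005,0,0]'|grep -E "force|tool_pos"; python3 -c "
from h import *
avg(4)"
```

```text
tool_pos: [0.5566, 0.0987, 0.1128]
contact_force: [0.6, 0.2, -3.1]
t 16.48 p [0.55655 0.09873 0.1128 ] F [ 1.53  0.19 -2.47] sd [0.32 0.6  0.65] M [ 0.039 -0.476  0.002] F tool [1.52 0.26 2.47] shift [-0.0013  0.0004 -0.1907] zax [-0.e+00 -1.e-04 -1.e+00]
```

```bash
python3 -m jog '[0,0.002,0,0,0, 0,0.003,0,0,0, 0,0.003,0,0,0]'|grep -E "force|tool_pos"; python3 -c "
from h import *
avg(4)"
```

```text
tool_pos: [0.5569, 0.0989, 0.1125]
contact_force: [0.2, -0.7, -3.8]
t 16.93 p [0.55699 0.09896 0.11253] F [-0.26  0.03 -3.78] sd [0.23 0.75 0.34] M [-0.027 -0.127  0.009] F tool [-0.24 -0.1   3.78] shift [-0.0031  0.0007 -0.1916] zax [-7.e-04 -1.e-04 -1.e+00]
```

```bash
python3 -m jog '[0,0,0,0.002,0, 0,0,0,0.004,0, 0,0,0,0.0055,0, 0,0,0,0.0055,0]'|grep -E "force|tool_pos"; python3 -c "
from h import *
avg(4)"
```

```text
tool_pos: [0.5573, 0.099, 0.111]
contact_force: [0.1, 0.3, -4.3]
t 17.47 p [0.55737 0.09903 0.1111 ] F [ 0.38  0.14 -3.95] sd [0.18 0.2  0.38] M [-0.05  -0.099 -0.003] F tool [ 0.41 -0.03  3.95] shift [-0.0043  0.0006 -0.1963] zax [-1.e-04  0.e+00 -1.e+00]
```

```bash
python3 -m jog '[0,0,0,0.002,0, 0,0,0,0.004,0, 0,0,0,0.0055,0, 0,0,0,0.0055,0]'|grep -E "force|tool_pos"; python3 -c "
from h import *
avg(4)"
```

```text
tool_pos: [0.5573, 0.099, 0.1095]
contact_force: [-1.3, -0.5, -1.4]
t 18.0 p [0.55733 0.09901 0.10952] F [-1.29  0.11 -1.62] sd [0.32 0.37 0.27] M [-0.057  0.205  0.008] F tool [-1.2  -0.47  1.62] shift [-0.0041  0.0006 -0.2016] zax [-1.e-04 -0.e+00 -1.e+00]
```

```bash
python3 -m jog '[0,0,0,0.002,0, 0,0,0,0.003,0, 0,0,0,0.004,0, 0,0,0,0.004,0]'|grep -E "force|tool_pos"; python3 -c "
from h import *
avg(4)"
```

```text
tool_pos: [0.5574, 0.099, 0.1086]
contact_force: [-3.4, -1.0, 5.3]
t 18.53 p [0.55743 0.09901 0.10864] F [-3.77 -0.62  5.35] sd [0.2  0.28 0.67] M [-0.134  0.7   -0.019] F tool [-3.79 -0.47 -5.36] shift [-0.0044  0.0005 -0.2045] zax [ 1.e-04  0.e+00 -1.e+00]
```

```bash
python3 -m jog '[0,-0.001,0,-0.0025,0, 0,-0.001,0,-0.0025,0, 0,-0.001,0,-0.0025,0]'|grep -E "force|tool_pos"; python3 -c "
from h import *
avg(4)"
```

```text
tool_pos: [0.5572, 0.099, 0.1088]
contact_force: [0.5, -0.2, -3.0]
t 18.98 p [0.55722 0.09897 0.10883] F [-0.1  -0.16 -4.33] sd [0.67 0.31 0.51] M [ 0.07  -0.081  0.003] F tool [-0.15  0.12  4.33] shift [-0.0037  0.0005 -0.2039] zax [ 0.e+00  1.e-04 -1.e+00]
```

```bash
python3 -m jog '[0.6,0,0,0,0, 0.6,0,0,0,0, 0.6,0,0,0,0, 0.6,0,0,0,0, 0.6,0,0,0,0, 0.6,0,0,0,0]'; python3 -c "
from h import *
avg(4)
f,K,R,t=cam('side');cv2.imwrite('pics/side3.png',cv2.resize(f[90:210,180:310],None,fx=5,fy=5,interpolation=cv2.INTER_CUBIC)[:,:,::-1])"
```

```text
time: 19.48
tool_pos: [0.5573, 0.099, 0.1092]
orientation: [[0.959, 0.283, 0.0], [0.283, -0.959, 0.0], [0.0, 0.0, -1.0]]
contact_force: [-1.0, -0.7, 0.4]
opening: 0.601
t 19.68 p [0.55717 0.09894 0.10909] F [0.16 0.3  0.25] sd [0.59 0.69 0.36] M [-0.011 -0.116 -0.006] F tool [ 0.24 -0.24 -0.25] shift [-0.0035  0.0005 -0.203 ] zax [-0.  0. -1.]
```

View pics/side3.png

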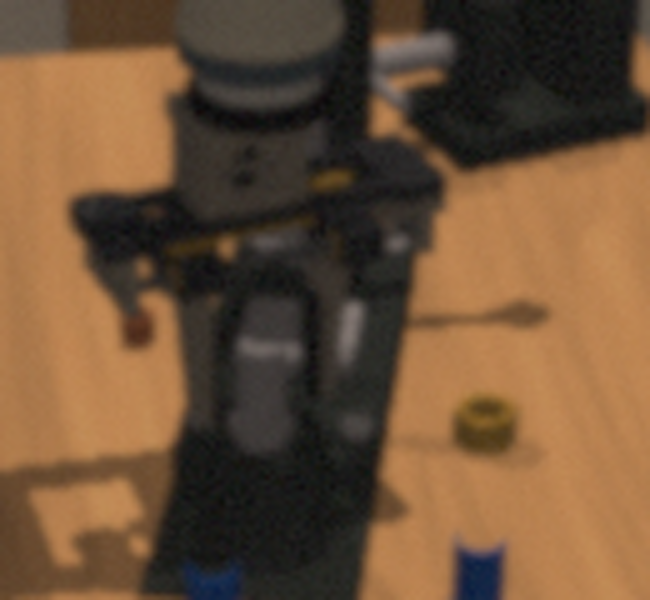

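```bash
python3 -m jog '[0.6,0,0,-0.02,0, 0.6,0,0,-0.06,0, 0.6,0,0,-0.12,0, 0.6,0,0,-0.17,0, 0.6,0,0,-0.19,0, 0,0,0,-0.19,0, 0,0,0,-0.19,0, 0,0,0,-0.19,0, 0,0,0,-0.19,0, 0,0,0,-0.19,0, 0,0,0,-0.19,0, 0,0,0,-0.19,0]'; python3 -m jog '[0,0,0,0,0, 0,0,0,0,0, 0,0,0,0,0]'; python3 -c "
from h import *
avg(4,.5572,.0990,.152)
f,K,R,t=cam('side');cv2.imwrite('pics/side4.png',cv2.resize(f[90:210,180:310],None,fx=5,fy=5,interpolation=cv2.INTER_CUBIC)[:,:,::-1])"
```

```text
time: 20.73
tool_pos: [0.5569, 0.0989, 0.1656]
orientation: [[0.959, 0.283, -0.001], [0.283, -0.959, -0.0], [-0.001, -0.0, -1.0]]
contact_force: [0.2, -0.4, -0.7]
opening: 0.12
time: 20.98
tool_pos: [0.5571, 0.0989, 0.166]
orientation: [[0.959, 0.283, -0.0], [0.283, -0.959, -0.0], [-0.0, -0.0, -1.0]]
contact_force: [0.8, 0.4, 0.2]
opening: 0.006
t 21.18 p [0.55714 0.09894 0.16604] F [0.08 0.21 0.33] sd [0.23 0.48 0.45] M [-0.02  -0.109 -0.002] F tool [ 0.14 -0.18 -0.33] shift [ 0.0002 -0.0001  0.0468] zax [ 0.  0. -1.]
```

View pics/side4.png

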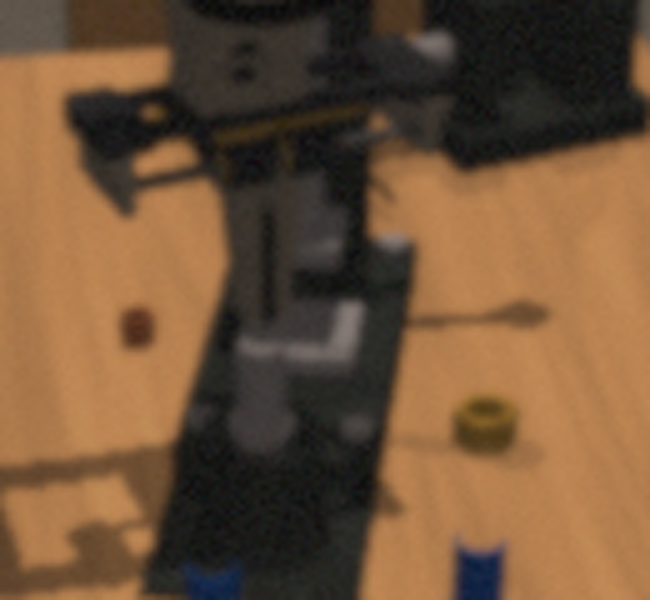

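```bash
python3 -m jog '[0,0,0,0.015,0, 0,0,0,0.03,0, 0,0,0,0.045,0, 0,0,0,0.052,0, 0,0,0,0.054,0, 0,0,0,0.054,0]'; python3 -c "
from h import *
avg(4,.5572,.0990,.148)"
```

```text
time: 21.73
tool_pos: [0.5569, 0.0989, 0.1494]
orientation: [[0.959, 0.283, -0.001], [0.283, -0.959, -0.0], [-0.001, -0.0, -1.0]]
contact_force: [-0.6, 0.3, -0.4]
opening: 0.001
t 21.93 p [0.55722 0.09896 0.14988] F [-0.66 -0.04  0.36] sd [0.71 0.69 0.16] M [-0.023 -0.137  0.012] F tool [-0.65 -0.15 -0.36] shift [-0.     -0.0001  0.0063] zax [ 3.e-04  1.e-04 -1.e+00]
```

```bash
python3 -m jog '[0,0,0,0.001,0, 0,0,0,0.002,0, 0,0,0,0.003,0, 0,0,0,0.004,0, 0,0,0,0.005,0]' |grep -E "force|tool_pos";python3 -m jog '[0,0,0,0.001,0, 0,0,0,0.002,0, 0,0,0,0.003,0]' |grep -E "force|tool_pos";python3 -m jog '[0,0,0,0.001,0, 0,0,0,0.001,0]' |grep -E "force|tool_pos"
```

```text
tool_pos: [0.5571, 0.0989, 0.1483]
contact_force: [1.3, -0.5, -0.4]
tool_pos: [0.5571, 0.0989, 0.1474]
contact_force: [-0.0, -0.9, -0.1]
tool_pos: [0.5573, 0.0989, 0.1472]
contact_force: [-1.0, -0.1, 1.6]
```

Near contact at z ≈ 0.147; continuing in 0.3 mm steps.

```bash
python3 -m jog '[0,0,0,0.001,0, 0,0,0,0.001,0]' |grep -E "force|tool_pos"; python3 -m jog '[0,0,0,0.001,0, 0,0,0,0.001,0]' |grep -E "force|tool_pos"
```

```text
tool_pos: [0.5574, 0.0989, 0.1472]
contact_force: [-0.1, -0.6, 3.6]
tool_pos: [0.5575, 0.099, 0.147]
contact_force: [-0.0, 0.4, 6.1]
```

```bash
python3 -m jog '[0,0,0,0.001,0, 0,0,0,0.001,0]' |grep -E "force|tool_pos"; python3 -c "
from h import *
avg(3)"
```

```text
tool_pos: [0.5577, 0.099, 0.1469]
contact_force: [-0.3, -0.3, 7.0]
t 23.42 p [0.55762 0.09897 0.14686] F [-0.67 -0.93  7.24] sd [0.3  0.33 0.1 ] M [-0.151 -0.014 -0.021] F tool [-0.9   0.7  -7.24] shift [-0.0049  0.0002 -0.0771] zax [ 1.1e-03  1.0e-04 -1.0e+00]
```

```bash
python3 -m jog '[0,0,0,0.001,0, 0,0,0,0.002,0, 0,0,0,0.002,0]' |grep -E "force|tool_pos"; python3 -c "
from h import *
avg(2)"
```

```text
tool_pos: [0.5578, 0.099, 0.1466]
contact_force: [-1.1, -0.7, 9.7]
t 23.77 p [0.55782 0.09901 0.14657] F [-1.1  -0.16  9.68] sd [0.33 0.17 0.3 ] M [-0.196  0.144  0.026] F tool [-1.09 -0.15 -9.68] shift [-0.0055  0.0001 -0.0781] zax [ 1.6e-03  2.0e-04 -1.0e+00]
```

```bash
python3 -m jog '[0,0,0,0.001,0, 0,0,0,0.0015,0, 0,0,0,0.0015,0]' |grep -E "force|tool_pos"; python3 -c "
from h import *
avg(3)"
```

```text
tool_pos: [0.558, 0.099, 0.1464]
contact_force: [-1.0, 0.1, 11.3]
t 24.17 p [0.55796 0.09903 0.14639] F [-1.19 -0.5  10.94] sd [0.66 0.31 0.13] M [-0.21   0.196 -0.008] F tool [ -1.26   0.15 -10.95] shift [-0.006   0.0001 -0.0787] zax [ 2.e-03  2.e-04 -1.e+00]
```

```bash
python3 -m jog '[0,0,0,0.001,0, 0,0,0,0.002,0, 0,0,0,0.002,0]' |grep -E "force|tool_pos"; python3 -c "
from h import *
avg(2)"
```

```text
tool_pos: [0.5582, 0.0991, 0.1461]
contact_force: [-1.7, -0.5, 14.1]
t 24.52 p [0.55818 0.09906 0.14612] F [-1.87 -0.63 13.92] sd [0.97 0.46 0.08] M [-0.217  0.286 -0.012] F tool [ -1.94   0.08 -13.93] shift [-0.0067 -0.0001 -0.0796] zax [ 2.5e-03  4.0e-04 -1.0e+00]
```

```bash
python3 -m jog '[0,0,0,0.001,0, 0,0,0,0.002,0, 0,0,0,0.002,0]' |grep -E "force|tool_pos"; python3 -c "
from h import *
avg(3)"
```

```text
tool_pos: [0.5584, 0.0991, 0.1459]
contact_force: [-2.1, -0.2, 16.6]
t 24.92 p [0.55836 0.09909 0.14584] F [-2.34 -0.1  16.69] sd [0.56 0.47 0.65] M [-0.216  0.382  0.021] F tool [ -2.23  -0.56 -16.69] shift [-0.0072 -0.0001 -0.0806] zax [ 2.9e-03  5.0e-04 -1.0e+00]
```

```bash
python3 -m jog '[0,0,0,0.0005,0, 0,0,0,0.0005,0, 0,0,0,0.0005,0, 0,0,0,0.0005,0, 0,0,0,0.0005,0]' |grep -E "force|tool_pos"; python3 -c "
from h import *
avg(5)"
```

```text
tool_pos: [0.5584, 0.0991, 0.1458]
contact_force: [-1.0, -0.6, 18.7]
t 25.58 p [0.55842 0.0991  0.14581] F [-2.55 -1.09 17.49] sd [0.31 0.43 0.68] M [-0.215  0.419  0.007] F tool [ -2.71   0.34 -17.5 ] shift [-0.0074 -0.0001 -0.0806] zax [ 3.e-03  4.e-04 -1.e+00]
```

```bash
python3 -m jog '[0,0,0,-0.005,0, 0,0,0,-0.015,0, 0,0,0,-0.04,0, 0,0,0,-0.1,0, 0,0,0,-0.2,0, 0,0,0,-0.3,0, 0,0,0,-0.4,0, 0,0,0,-0.4,0]'; python3 -m jog '[0,0,0.1,0,0, 0,0,0.23,0,0, 0,0,0.36,0,0, 0,0,0.5,0,0, 0,0,0.63,0,0, 0,0,0.76,0,0, 0,0,0.76,0,0, 0,0,0.76,0,0]'; python3 -c "
from h import *
avg(4)
f,K,R,t=cam('side');f2,K2,R2,t2=cam('top')
a=cv2.resize(f[120:310,160:330],None,fx=3,fy=3,interpolation=cv2.INTER_CUBIC)
cv2.imwrite('pics/side5.png',a[:,:,::-1]);cv2.imwrite('pics/top5.png',cv2.resize(f2[120:270,180:410],None,fx=3.3,fy=3.3,interpolation=cv2.INTER_CUBIC)[:,:,::-1])"
```

```text
time: 26.25
tool_pos: [0.5598, 0.0994, 0.27]
orientation: [[0.959, 0.283, 0.008], [0.283, -0.959, 0.002], [0.008, 0.001, -1.0]]
contact_force: [1.4, -0.0, 1.1]
opening: 0.004
time: 26.92
tool_pos: [0.6215, -0.1215, 0.2632]
orientation: [[0.96, 0.28, -0.001], [0.28, -0.96, 0.0], [-0.001, -0.001, -1.0]]
contact_force: [0.2, 0.3, 1.2]
opening: 0.004
t 27.12 p [ 0.62111 -0.11909  0.26348] F [-0.48 -0.02  0.05] sd [0.42 0.34 0.22] M [-0.01  -0.078  0.016] F tool [-0.46 -0.12 -0.05] shift [-0.0015 -0.7567  0.312 ] zax [-5.e-04  4.e-04 -1.e+00]
```

View pics/side5.png

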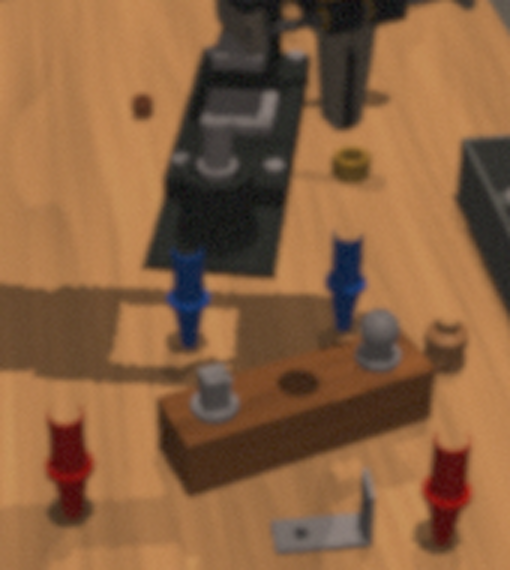

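View pics/top5.png

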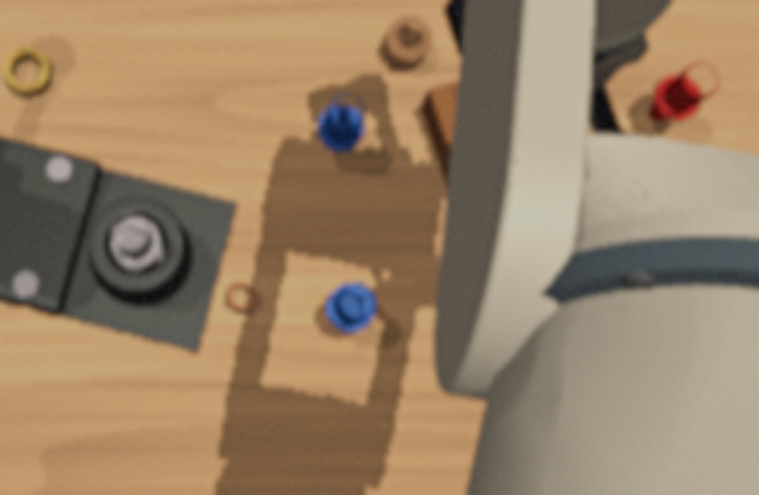

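The stake stands upright in the socket, its collar just at the mouth (side crop about 217,160; top crop about 140,250). The other parts look where they were, and the robot is clear.

```bash
python3 -c "
from h import *
print(telemetry.observe()['joint_velocities'].round(3)); print(order.close_job())"
```

```text
[-0.004  0.001 -0.004 -0.002 -0.001 -0.001]
the job is handed in; nothing more can be done
None
```

I moved the stake from the rack to the press socket, let go of it, tapped it down with closed fingers, and handed the job in at about 27 s. No verdict was reported, and I could not read the jaw spread, so the lock is inferred from the push force.

- **Seating:** I gripped the plain round middle stake twice, at right angles, to centre it in the fingers. While lowering it I used the side force to centre it in the socket.
- **Tap:** The push was built up slowly and held steady at about 17.2 N for more than 0.3 s. The highest single reading was 18.7 N, with noise of about 0.7 N.
- **Last look:** The stake stands upright and centred with its collar at the mouth. The visible parts are in place and the robot is clear and still. In the top view the arm hid part of the rack; the side view showed the other two stakes there in place.
- **Not as intended:**
  - The first contact was off centre by roughly 1 mm, and I corrected it.
  - While seating, the stake was briefly pressed with about 9 N instead of at most 5 N. That is still below the 14 N that locks it.

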